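# Fetch the mortar from behind the front row of the seasoning crate

## Robot

A 6-joint arm with a two-finger parallel gripper is mounted at the origin on the work surface. World frame = base frame: x ahead of the robot, y to its left, z up, the work surface at z = 0. Lengths are in m, angles in rad, forces in N, time in s.
With the tool pointing down it reaches from about 0.275 to 0.825 m from the base axis. Payload 4.9 kg.
Tool frame: the origin (TCP) lies on the centre line of the jaws, within the pads' length; the fingertips stand r.nose_length ahead of it and the grasp point (between the pads) is the TCP (r.nose_length is the distance from the TCP to the fingertips, in m); z points along the fingers, y is the direction in which the jaws open and shut (so a half turn about z gives the same grasp; the last joint's range is limited). The gripper opens to 85 mm and grips with 20 to 120 N. Pads are 22 mm wide; open, the fingers measure 114 mm over their backs; the gripper's body (76 mm by 85 mm) begins 54 mm behind the grasp point. The pads swing forward as they close: fully open they stand 13 mm farther back than shut.
Start: joints at [-0.134, 0.326, -0.193, 1.052, 0, 1.437], TCP at [0.55, 0, 0.25] pointing down, gripper open.
Joint ranges: [-2.65, 2.65], [-0.97, 1.79], [-1.3, 1.35], [-1.93, 2.1], [-1.47, 1.37], [-3.14, 3.14]. Speed limits (rad/s): [2.57, 2.57, 3.14, 3.14, 3.14, 3.14].

## Interface

Orientations are given as a 3x3 rotation matrix whose columns are the frame's x, y, z axes.
In Python, from cell import state, viewer, hand_in, r gives the robot as it stands.
- The arm moves only by the tool apply_moves, never from a script. Its argument "deltas" is one flat list of numbers, 5 for each row, row after row: the closure, from 0 (fully open) to 1 (shut), then the shift along the tool's x, y, z in m, then the turn about the tool's z in degrees. In form: [jaw, x, y, z, spin, jaw, x, y, z, spin, ...]. A call has 1 to 20 rows; each row is the pose to reach, as a shift and turn from the pose measured when the call began, along the tool's axes at that moment; what a row does not reach only later rows make up. A row lasts 1/8 s, in which the tool goes at most 62.5 mm and 10.7 degrees, less where a joint would pass 70% of its speed; a pose out of reach is approached as far as the arm can. A call with a gripper value outside its range is refused whole. The fingers move at their own pace and stop on an object; "newtons" is the grip in N (left out, the last holds). Time passes only in rows, so rows that repeat a pose let the fingers close. It gives the time, the measured TCP pose, the force and the opening at its end, in the units of the state.
- state(): the state, without advancing time (a new reading comes with each control period).
- viewer.grab_frame(name): name is "scene" or "side" or "wrist"; returns (picture, depth): 400x640x3 uint8, red, green, blue; 400x640 float32, m along the optical axis (not along the pixel's ray), 0 where there is no reading.
- viewer.get_calibration(name): a dict with "intrinsics" (3x3 intrinsics, pixels), "R" (3x3) and "t" (3): a world point X has camera coordinates R X + t. Camera axes: x right, y down, z forward; pixel columns grow to the right and rows downward; lengths in m; the calibration is good to about 2 mm. A picture is of the moment at which its call begins: read the wrist's pose just before it. get_calibration takes no time and is no camera call; for the wrist camera it gives the pose at the moment of the call.
- hand_in(): hands the job in, once; it reports no verdict.
The state is a dict: "t": time; "joint_positions": joint angles; "qvel": joint speeds; "effort": joint torques, N m; "ee_pos": TCP position; "ee_rot": TCP orientation; "ft_force": force on the tool from outside, world axes, zero at the start; "wrist_torque": the same for the moment, N m; "gripper_width": opening from 0.0 (shut) to 1.0 (fully open).
Only numpy, scipy, OpenCV 4.12 (cv2) and the standard library are available. Lean on these libraries where they do the work, as an engineer would, in place of code of your own. Each camera call takes 0.05 s, during which the arm holds its last target.

## Task

Fetch the mortar from the back of the wooden crate: first clear the three things in the front row (chopstick holder, pepper mill, dredger) onto the white tray, then stand the mortar in the middle of the round rubber mat, and after that put the three back in the crate, each on the spot where it stood at the start. Everything is to stand upright; set things down rather than dropping them, and leave the spice jar and the salt box in the crate where they are.

Things in the scene. Friction and masses are not known exactly. Their poses are not given: they have to be found in the camera images.
- crate: Open wooden crate, fixed: outside 240 (x) x 280 (y) x 42 mm high, walls 10, floor 8 mm thick. Origin: centre of its underside. Its x points away from the robot within 0.2 rad. Front row about 48 mm to -x: three places 70 mm apart along y, which thing stands where varies. Back row: mortar in the middle (about 36 mm to +x), spice jar and salt box at the ends, either way round.
- chopstick_holder: Empty open square wooden cup, 52 x 52 mm, 110 mm high, slotted sides, about 0.16 kg. In the crate's front row, its sides nearly square to the crate's (within 0.08 rad). Origin: centre of its underside; z up, x and y square to its sides. The things in this row are only some 10 mm apart: take each by its front and back, above the mortar's rim (54 mm above the crate's floor).
- pepper_mill: Straight dark wooden cylinder, 50 mm in diameter, side straight up to 108 mm, with a small steel knob on top (overall 122 mm high), 0.2 kg or so. In the front row. Origin: centre of its underside, z up; its yaw does not matter.
- dredger: Round metal shaker with a domed, perforated top, 54 mm in diameter, side straight up to 94 mm, overall 113 mm high, 0.18 kg or so. In the front row. Origin: centre of its underside, z up; its yaw does not matter.
- mortar: Small white ceramic mortar (thick-walled cup), 54 mm high, 66 mm outer diameter from 26 mm up to the rim, narrowing below to a 48 mm foot; wall 8 mm, hollow 44 mm deep, about 0.3 kg. Middle of the crate's back row. Origin: centre of its underside, z up; yaw does not matter. With the front row cleared, fingers have room before and behind it, less towards the jar and the salt box (20 to 55 mm).
- tray: Shallow white melamine tray, fixed, to the left or the right of the crate: outside 248 (its x) x 158 (its y) mm, rim 14 mm high, walls and floor 4 mm thick. Origin: centre of its underside. Its long side is its x axis, pointing away from the robot within 0.15 rad. Room for three things in a row along x.
- mat: Round black rubber mat, fixed, 120 mm in diameter, 4 mm thick, on the other side of the crate from the tray; a pestle lies 110 mm beyond its middle (outside the mat, 26 mm high). Origin: centre of its underside.
- spice_jar: Round glass jar with a flat steel lid, 46 mm in diameter, 66 mm high, at one end of the crate's back row. Stays where it is. Origin: centre of its underside.
- salt_box: Square white ceramic box with a dark wooden lid and a small knob, 46 x 46 mm, 60 mm high, at the other end of the crate's back row. Stays where it is. Origin: centre of its underside.

How it is judged:
On the way, in this order (a step that is already met when the one before it is completed fails the run):
1. the chopstick holder, the pepper mill and the dredger all stand upright in the tray, let go, and the mortar is still in its place in the crate (x of chopstick_holder in the frame of tray between -0.1 and 0.1 m and y of chopstick_holder in the frame of tray between -0.055 and 0.055 m and z of chopstick_holder in the frame of tray between -0.002 and 0.012 m and angle between each of chopstick_holder, pepper_mill, dredger's own z axis and vertical below 0.12 rad and linear speed of each of chopstick_holder, pepper_mill, dredger below 0.03 m/s and contact force between each of chopstick_holder, pepper_mill, dredger and the fingers below 0.1 N and x of pepper_mill in the frame of tray between -0.1 and 0.1 m and y of pepper_mill in the frame of tray between -0.055 and 0.055 m and z of pepper_mill in the frame of tray between -0.002 and 0.012 m and x of dredger in the frame of tray between -0.1 and 0.1 m and y of dredger in the frame of tray between -0.055 and 0.055 m and z of dredger in the frame of tray between -0.002 and 0.012 m and distance of mortar from where it was at the start of the episode below 0.02 m), for 0.2 s.
2. the mortar stands in the middle of the mat, let go, while the three still stand in the tray (x of chopstick_holder in the frame of tray between -0.1 and 0.1 m and y of chopstick_holder in the frame of tray between -0.055 and 0.055 m and z of chopstick_holder in the frame of tray between -0.002 and 0.012 m and angle between each of chopstick_holder, pepper_mill, dredger, mortar's own z axis and vertical below 0.12 rad and linear speed of each of chopstick_holder, pepper_mill, dredger, mortar below 0.03 m/s and contact force between each of chopstick_holder, pepper_mill, dredger, mortar and the fingers below 0.1 N and x of pepper_mill in the frame of tray between -0.1 and 0.1 m and y of pepper_mill in the frame of tray between -0.055 and 0.055 m and z of pepper_mill in the frame of tray between -0.002 and 0.012 m and x of dredger in the frame of tray between -0.1 and 0.1 m and y of dredger in the frame of tray between -0.055 and 0.055 m and z of dredger in the frame of tray between -0.002 and 0.012 m and horizontal distance between mortar and mat below 0.015 m and z of mortar in the frame of mat between -0.002 and 0.01 m), for 0.2 s.
At the end, for the whole second after the job is handed in: The chopstick holder, the pepper mill and the dredger each stand upright in the crate within 15 mm of where they stood at the start; the mortar stands upright on the mat within 15 mm of its middle; the spice jar and the salt box stand within 20 mm of where they were; all is released and at rest (distance of each of chopstick_holder, pepper_mill, dredger from where it was at the start of the episode below 0.015 m and angle between each of chopstick_holder, pepper_mill, dredger, mortar, spice_jar, salt_box's own z axis and vertical below 0.12 rad and linear speed of each of chopstick_holder, pepper_mill, dredger, mortar, spice_jar, salt_box below 0.03 m/s and contact force between each of chopstick_holder, pepper_mill, dredger, mortar and the fingers below 0.1 N and horizontal distance between mortar and mat below 0.015 m and z of mortar in the frame of mat between -0.002 and 0.01 m and distance of each of spice_jar, salt_box from where it was at the start of the episode below 0.02 m); the robot touches nothing.
It fails at once if the chopstick holder, the pepper mill, the dredger or the mortar falls over (angle between any of chopstick_holder, pepper_mill, dredger, mortar's own z axis and vertical above 0.8 rad).
It fails at once if one of these four is dropped (falls free from more than about 20 mm) ((linear speed of chopstick_holder above 0.6 m/s and contact force between chopstick_holder and anything else below 0.02 N) or (linear speed of pepper_mill above 0.6 m/s and contact force between pepper_mill and anything else below 0.02 N) or (linear speed of dredger above 0.6 m/s and contact force between dredger and anything else below 0.02 N) or (linear speed of mortar above 0.6 m/s and contact force between mortar and anything else below 0.02 N)).
It fails at once if the spice jar or the salt box is knocked over or pushed more than 30 mm (angle between any of spice_jar, salt_box's own z axis and vertical above 0.5 rad or distance of any of spice_jar, salt_box from where it was at the start of the episode above 0.03 m).
It also fails if it takes over 147 s, if anything falls off the work surface, if the arm or the gripper's body presses on something with over 40 N, if the wrist force passes 120 N, or if a joint passes its speed limit or range.

## Working session

There is one attempt and no reset: what is moved stays moved. The work goes in short steps, Python scripts to look and compute and a tool call to move; the robot and the scene stay as the last step left them, time stands still between calls to the robot, and variables do not carry over. Pictures are saved under pics/ and viewed, and the job is handed in when it is done.

Besides the shell and the picture viewer there is one more tool, called after "Call:" by a JSON object that holds its "name" and its "arguments", one argument or row to a line. apply_moves: Moves the arm, as the interface text tells. Its arguments: {"type":"object","properties":{"deltas":{"type":"array"},"newtons":{"type":"number"}},"required":["deltas"]}

```bash
ls; mkdir -p pics
python3 - <<'E'
from cell import state, viewer, r
import cv2,numpy as np
s=state(); print({k:np.round(v,3).tolist() for k,v in s.items()}, r.nose_length)
for n in ("scene","side","wrist"):
    c=viewer.get_calibration(n); print(n,np.round(c["intrinsics"],1).tolist(),np.round(c["R"],3).tolist(),np.round(c["t"],3).tolist())
    p,d=viewer.grab_frame(n); cv2.imwrite(f"pics/{n}0.png",p[:,:,::-1]); np.savez(f"{n}0.npz",p=p,d=d,**c)
E
```

```text
pics
{'t': 0.0, 'joint_positions': [-0.134, 0.327, -0.194, 1.052, 0.0, 1.437], 'qvel': [0.001, 0.001, 0.001, -0.0, 0.0, 0.001], 'effort': [-0.001, -44.34, 26.244, 0.016, -0.0, -0.0], 'ee_pos': [0.549, 0.0, 0.249], 'ee_rot': [[0.0, 1.0, -0.002], [1.0, -0.0, 0.0], [0.0, -0.002, -1.0]], 'ft_force': [0.112, -0.028, -0.025], 'wrist_torque': [-0.025, 0.009, -0.029], 'gripper_width': 1.004} 0.019
scene [[441.9, 0.0, 317.4], [0.0, 441.9, 189.7], [0.0, 0.0, 1.0]] [[0.123, 0.992, -0.005], [0.637, -0.083, -0.767], [-0.761, 0.091, -0.642]] [-0.076, -0.341, 1.69]
side [[424.1, 0.0, 312.5], [0.0, 424.1, 199.9], [0.0, 0.0, 1.0]] [[-0.897, -0.443, 0.017], [-0.312, 0.604, -0.733], [0.314, -0.663, -0.68]] [0.513, 0.216, 0.901]
wrist [[325.5, 0.0, 317.6], [0.0, 325.5, 196.3], [0.0, 0.0, 1.0]] [[1.0, -0.001, -0.003], [0.0, -0.962, 0.272], [-0.003, -0.272, -0.962]] [-0.549, -0.033, 0.379]
```

View pics/scene0.png

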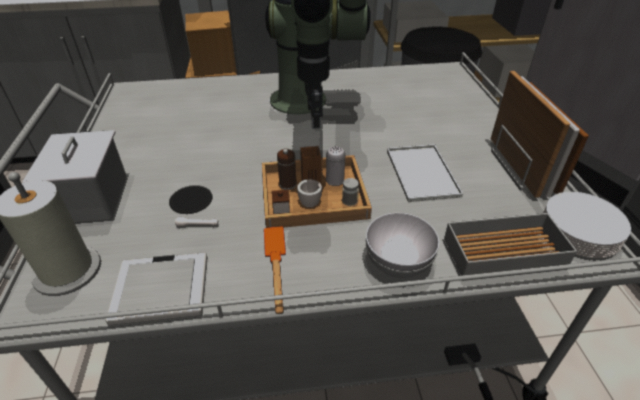

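View pics/side0.png

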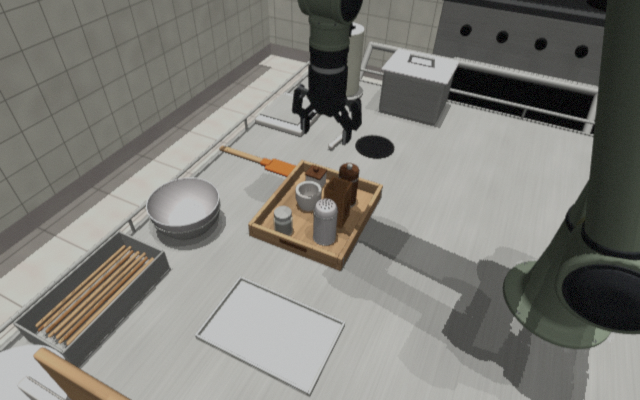

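View pics/wrist0.png

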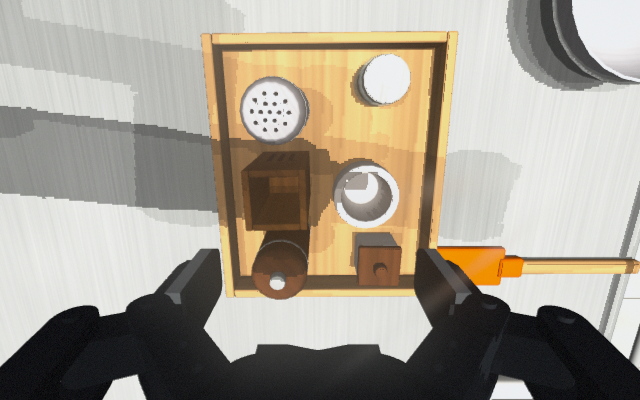

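```bash
cat > h.py <<'E'
import numpy as np,cv2
def load(f):
    z=np.load(f); return {k:z[k] for k in z}
def cloud(f):
    c=load(f); K=c["intrinsics"]; d=c["d"]; v,u=np.mgrid[0:400,0:640]
    X=np.stack([(u-K[0,2])/K[0,0]*d,(v-K[1,2])/K[1,1]*d,d],-1)
    W=(X-c["t"])@c["R"]; W[d<=0]=np.nan
    return c["p"],W
def cast(f,u,v,z):
    c=load(f);K=c["intrinsics"]; u=np.atleast_1d(u).astype(float);v=np.atleast_1d(v).astype(float)
    D=np.stack([(u-K[0,2])/K[0,0],(v-K[1,2])/K[1,1],np.ones_like(u)],-1)@c["R"]; o=-c["R"].T@c["t"]
    return o+D*((z-o[2])/D[:,2])[:,None]
def px(f,P):
    c=load(f); q=c["R"]@np.asarray(P)+c["t"]; q=c["intrinsics"]@q; return q[:2]/q[2]
E
python3 - <<'E'
from h import *
for f in ("wrist0","scene0","side0"):
    p,W=cloud(f+".npz"); z=W[...,2]
    print(f, np.nanpercentile(z[(W[...,0]>.3)&(W[...,0]<.8)&(abs(W[...,1])<.4)],[5,25,50,75,95,99.9]).round(4))
p,W=cloud("wrist0.npz")
def at(n,f,u,v):
    p,W=cloud(f); print(n,W[v-1:v+2,u-1:u+2].reshape(-1,3).mean(0).round(4))
f="wrist0.npz"
for n,u,v in [("dred",273,108),("jar",386,78),("mortar in",366,200),("mortar rim l",339,196),("rim r",395,196),("rim top",367,168),("rim bot",367,224),("mill top",270,262),("knob",277,283),("lid",370,265),("crate floor",330,130),("tab",150,300),("holder rimL",247,200),("holder rimR",306,200)]: at(n,f,u,v)
for n,u,v in [("tray",424,172),("mat",190,200)]: at(n,"scene0.npz",u,v)
for n,u,v in [("tray",272,335),("mat",375,147)]: at(n,"side0.npz",u,v)
E
```

```text
wrist0 [-0.0023 -0.0011  0.0073  0.2657  0.3158  0.3266]
scene0 [-0.4713 -0.0018  0.0036  0.016   0.3952  0.5452]
side0 [-1.200e-03  5.000e-04  2.600e-03  1.500e-02  4.236e-01  5.354e-01]
dred [0.5157 0.0682 0.1182]
jar [0.6084 0.0927 0.0721]
mortar in [ 0.6038 -0.034   0.0164]
mortar rim l [ 0.5702 -0.0169  0.0604]
rim r [ 0.6258 -0.0169  0.0605]
rim top [0.5969 0.0113 0.0605]
rim bot [ 0.5992 -0.0465  0.0604]
mill top [ 0.5085 -0.0586  0.1199]
knob [ 0.515  -0.0735  0.1287]
lid [ 0.6053 -0.0957  0.0545]
crate floor [0.5625 0.0436 0.007 ]
tab [0.5005 0.0155 0.2882]
holder rimL [ 0.4914 -0.0045  0.1166]
holder rimR [ 0.5393 -0.0069  0.1083]
tray [0.5051 0.338  0.0079]
mat [ 0.5431 -0.3507  0.0066]
tray [0.4934 0.3393 0.0045]
mat [ 0.5303 -0.344   0.0055]
```

Run:
```python
from h import *
def fitc(P):
    A=np.c_[2*P,np.ones(len(P))]; s=np.linalg.lstsq(A,(P**2).sum(1),rcond=None)[0]; return s[:2],np.sqrt(s[2]+s[:2]@s[:2])
for f in ("wrist0","scene0","side0"):
    p,W=cloud(f+".npz"); x,y,z=W[...,0],W[...,1],W[...,2]
    def sel(n,x0,x1,y0,y1,z0,z1):
        m=(x>x0)&(x<x1)&(y>y0)&(y<y1)&(z>z0)&(z<z1); P=W[m]
        if len(P)<6: print(f,n,len(P));return
        (c,s,a)=cv2.minAreaRect((P[:,:2]*1000).astype(np.float32))
        print(f,n,len(P),"mean",P.mean(0).round(4),"mec",np.round(cv2.minEnclosingCircle((P[:,:2]*1000).astype(np.float32)),1) if 0 else np.round(cv2.minEnclosingCircle((P[:,:2]*1000).astype(np.float32))[0],1),round(cv2.minEnclosingCircle((P[:,:2]*1000).astype(np.float32))[1],1),"rect",np.round(c,1),np.round(s,1),round(a,1),"zmax",np.percentile(P[:,2],[50,98]).round(4))
    sel("dred",.47,.56,.03,.11,.098,.13)
    sel("holder",.46,.56,-.04,.03,.108,.13)
    sel("mill",.46,.56,-.12,-.035,.111,.14)
    sel("knob",.46,.56,-.12,-.035,.125,.14)
    sel("mortar",.55,.65,-.06,.03,.056,.066)
    sel("jar",.56,.65,.06,.14,.062,.08)
    sel("lid",.56,.65,-.14,-.06,.05,.066)
    m=(z>.036)&(z<.05)&(abs(x-.56)<.16)&(abs(y)<.17); 
    (c,s,a)=cv2.minAreaRect((W[m][:,:2]*1000).astype(np.float32)); print(f,"crate",np.round(c,1),np.round(s,1),round(a,2))
    m=(z>.009)&(z<.02)&(abs(x-.5)<.2)&(y>.2)&(y<.5)
    if m.sum()>20:
        (c,s,a)=cv2.minAreaRect((W[m][:,:2]*1000).astype(np.float32)); print(f,"tray",m.sum(),np.round(c,1),np.round(s,1),round(a,2))
    g=p.max(-1)<60
    m=g&(abs(z)<.015)&(abs(x-.53)<.1)&(abs(y+.345)<.1)
    if m.sum()>20: print(f,"mat",m.sum(),np.round(cv2.minEnclosingCircle((W[m][:,:2]*1000).astype(np.float32))[0],1), cv2.minAreaRect((W[m][:,:2]*1000).astype(np.float32)))
```

```text
wrist0 dred 3562 mean [0.5146 0.0661 0.1131] mec [512.7  65.4] 27.0 rect [512.9  65.2] [52.7 52.8] 45.6 zmax [0.1142 0.1191]
wrist0 holder 1901 mean [ 0.5129 -0.0043  0.1156] mec [513.9  -4.9] 35.8 rect [513.6  -5.4] [52.2 52.4] 1.1 zmax [0.1163 0.1178]
wrist0 mill 2288 mean [ 0.5155 -0.0697  0.1194] mec [515.  -72.9] 24.8 rect [514.8 -72.6] [48.4 48.8] 33.2 zmax [0.1193 0.1288]
wrist0 knob 204 mean [ 0.5149 -0.0726  0.128 ] mec [514.7 -73.4] 7.0 rect [514.8 -73.4] [13.5 13.1] 63.5 zmax [0.1282 0.1299]
wrist0 mortar 1457 mean [ 0.5971 -0.0173  0.0601] mec [597.2 -18.4] 33.0 rect [597.1 -18.2] [65.  64.8] 85.0 zmax [0.0603 0.0619]
wrist0 jar 1923 mean [0.6081 0.092  0.0722] mec [608.8  92.1] 21.0 rect [608.5  92.1] [40.4 40.9] 90.0 zmax [0.0724 0.0739]
wrist0 lid 1629 mean [ 0.6142 -0.0961  0.0548] mec [614.9 -98. ] 31.5 rect [615.  -98.1] [46.1 46.3] 89.5 zmax [0.0544 0.0654]
wrist0 crate [560.2  -4.2] [240.6 280.3] 0.38
scene0 dred 242 mean [0.5232 0.0628 0.1135] mec [515.6  64.5] 27.0 rect [515.6  64.1] [49.9 46.9] 49.8 zmax [0.1157 0.1238]
scene0 holder 214 mean [ 0.5161 -0.0065  
[... 1349 characters left out ...]
.0742  0.1292] mec [513.6 -74.6] 7.5 rect [513.6 -74.6] [ 9.8 14. ] 26.0 zmax [0.1299 0.132 ]
side0 mortar 225 mean [ 0.5948 -0.0181  0.0613] mec [594.2 -19.5] 35.4 rect [596.1 -20.1] [65.3 65.2] 27.7 zmax [0.0617 0.0648]
side0 jar 229 mean [0.6055 0.0938 0.0728] mec [607.9  90.1] 22.0 rect [606.9  90.7] [39.4 41.1] 28.4 zmax [0.074  0.0767]
side0 lid 201 mean [ 0.612  -0.096   0.0563] mec [ 613.4 -100.5] 31.9 rect [613.2 -99.9] [49.7 45.4] 89.5 zmax [0.0563 0.0623]
side0 crate [559.4  -6.5] [241.1 284.5] 0.29
side0 tray 1137 [500.8 331.3] [160.1 249.2] 89.97
side0 mat 644 [ 532.9 -348.8] ((533.5201416015625, -348.19537353515625), (112.96861267089844, 111.82783508300781), 11.808786392211914)
```

Call:
{"name": "apply_moves", "arguments": {
  "deltas": [0,0.033,-0.018,0,0,0,0.0655,-0.0355,0.02,0,0,0.0655,-0.0355,0.06,0,0,0.0655,-0.0355,0.1,0,0,0.0655,-0.0355,0.135,0,0,0.0655,-0.0355,0.155,0,0,0.0655,-0.0355,0.159,0,0,0.0655,-0.0355,0.159,0],
  "newtons": 50
}}

```text
t: 1.15
ee_pos: [0.5141, 0.0656, 0.091]
ee_rot: [[0.0, 1.0, -0.001], [1.0, -0.0, 0.0], [0.0, -0.001, -1.0]]
ft_force: [-0.4, 0.4, 0.5]
gripper_width: 1.002
```

Call:
{"name": "apply_moves", "arguments": {
  "deltas": [1,0,0,0,0,1,0,0,0,0,1,0,0,0,0,1,0,0,0,0,1,0,0,0,0,1,0,0,-0.005,0,1,0,0,-0.02,0,1,0,0,-0.045,0,1,0,0,-0.08,0,1,0,0,-0.12,0,1,0,0,-0.15,0,1,0,0,-0.159,0]
}}

```text
t: 2.65
ee_pos: [0.5154, 0.0656, 0.2527]
ee_rot: [[-0.0, 1.0, 0.003], [1.0, 0.0, 0.0], [0.0, 0.003, -1.0]]
ft_force: [0.2, 0.4, -1.2]
gripper_width: 0.619
```

```bash
cat > shot.py <<'E'
import sys
from cell import state, viewer
import cv2,numpy as np
tag=sys.argv[1]
s=state(); print(s["t"],s["ee_pos"].round(4) if hasattr(s["ee_pos"],"round") else s["ee_pos"],s["gripper_width"],np.round(s["ft_force"],1))
for n in sys.argv[2:]:
    c=viewer.get_calibration(n); p,d=viewer.grab_frame(n); cv2.imwrite(f"pics/{n}{tag}.png",p[:,:,::-1]); np.savez(f"{n}{tag}.npz",p=p,d=d,**c)
E
python3 shot.py 1 side wrist
```

```text
2.65 [0.5154 0.0656 0.2527] 0.6186077819214058 [ 0.2  0.4 -1.2]
```

View pics/side1.png

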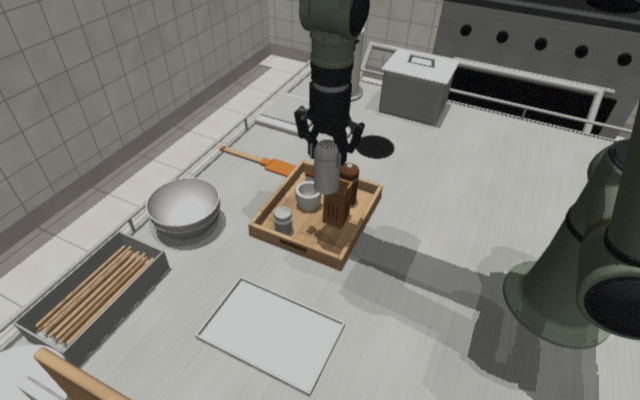

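View pics/wrist1.png

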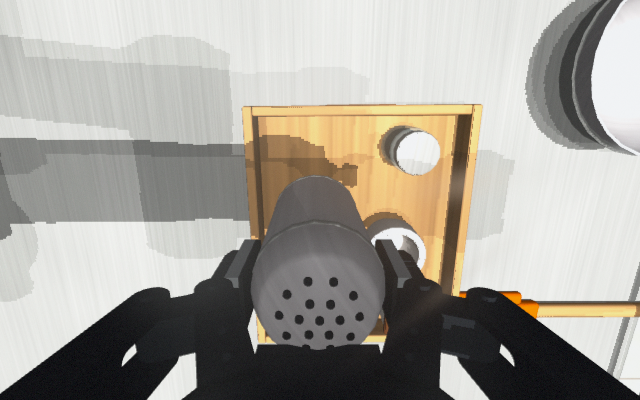

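Run:
```python
from h import *
for f,seed in (("side0.npz",(272,335)),("scene0.npz",(424,172))):
    p,W=cloud(f); hsv=cv2.cvtColor(p,cv2.COLOR_RGB2HSV); print(f,hsv[seed[1],seed[0]],p[seed[1],seed[0]])
    m=np.zeros((402,642),np.uint8); cv2.floodFill(p.copy(),m,seed,0,(6,6,6),(6,6,6),cv2.FLOODFILL_FIXED_RANGE|cv2.FLOODFILL_MASK_ONLY|(255<<8))
    m=m[1:-1,1:-1]; cs,_=cv2.findContours(m,cv2.RETR_EXTERNAL,cv2.CHAIN_APPROX_NONE); c=max(cs,key=cv2.contourArea)
    q=cv2.approxPolyDP(c,0.03*cv2.arcLength(c,True),True)[:,0]; print(m.astype(bool).sum(),q.tolist())
    P=cast(f,q[:,0],q[:,1],0.004); print(P.round(3).tolist()); 
    Q=cast(f,c[:,0,0],c[:,0,1],0.004)[:,:2]*1000; print(cv2.minAreaRect(Q.astype(np.float32)))
```

```text
side0.npz [ 90   3 193] [191 193 193]
8096 [[241, 282], [201, 337], [307, 390], [339, 325]]
[[0.617, 0.261, 0.004], [0.614, 0.405, 0.004], [0.384, 0.403, 0.004], [0.385, 0.26, 0.004]]
((498.48529052734375, 332.0221862792969), (147.51748657226562, 238.05116271972656), 89.90865325927734)
scene0.npz [120   4 180] [177 177 180]
2089 [[391, 152], [409, 196], [457, 192], [432, 149]]
[[0.385, 0.267, 0.004], [0.603, 0.264, 0.004], [0.603, 0.405, 0.004], [0.386, 0.403, 0.004]]
((493.0569152832031, 334.77374267578125), (141.7360382080078, 222.27017211914062), 89.85137939453125)
```

Call:
{"name": "apply_moves", "arguments": {
  "deltas": [1,0.01,0.003,0,0,1,0.03,0.008,0,0,1,0.065,0.016,0,0,1,0.105,0.025,0,0,1,0.15,0.036,0,0,1,0.195,0.046,0,0,1,0.235,0.056,0,0,1,0.262,0.062,0,0,1,0.28,0.066,0.005,0,1,0.286,0.067,0.02,0,1,0.286,0.067,0.05,0,1,0.286,0.067,0.085,0,1,0.286,0.067,0.115,0,1,0.286,0.067,0.135,0,1,0.286,0.067,0.148,0,1,0.286,0.067,0.152,0,1,0.286,0.067,0.152,0]
}}

```text
t: 4.88
ee_pos: [0.582, 0.3514, 0.0992]
ee_rot: [[0.0, 1.0, 0.001], [1.0, -0.0, 0.0], [0.0, 0.001, -1.0]]
ft_force: [0.2, -0.4, -1.4]
gripper_width: 0.618
```

```bash
python3 shot.py 2 side
```

```text
4.875 [0.582  0.3514 0.0992] 0.6176692348250339 [ 0.2 -0.4 -1.4]
```

View pics/side2.png

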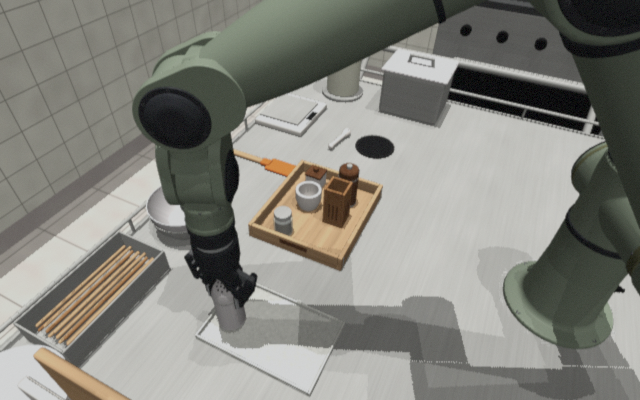

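Call:
{"name": "apply_moves", "arguments": {
  "deltas": [1,0,0,0.004,0,1,0,0,0.008,0,1,0,0,0.011,0,1,0,0,0.012,0,1,0,0,0.012,0]
}}

```text
t: 5.55
ee_pos: [0.5822, 0.3518, 0.0884]
ee_rot: [[0.0, 1.0, 0.002], [1.0, -0.0, 0.001], [0.001, 0.002, -1.0]]
ft_force: [-1.9, 0.0, 4.4]
gripper_width: 0.615
```

Call:
{"name": "apply_moves", "arguments": {
  "deltas": [0.33,0,0,0,0,0.28,0,0,0,0,0.2,0,0,0,0,0.2,0,0,0,0,0.2,0,0,-0.01,0,0.2,0,0,-0.035,0,0.2,0,0,-0.075,0,0.2,0,0,-0.115,0,0.1,0,0,-0.15,0,0,0,0,-0.162,0,0,0,0,-0.162,0]
}}

```text
t: 6.92
ee_pos: [0.5822, 0.3518, 0.251]
ee_rot: [[0.0, 1.0, 0.003], [1.0, -0.0, 0.002], [0.002, 0.003, -1.0]]
ft_force: [0.6, -0.1, -0.7]
gripper_width: 0.999
```

```bash
python3 shot.py 3 side wrist
```

```text
6.925 [0.5822 0.3518 0.251 ] 0.9993568680947091 [ 0.6 -0.1 -0.7]
```

View pics/wrist3.png

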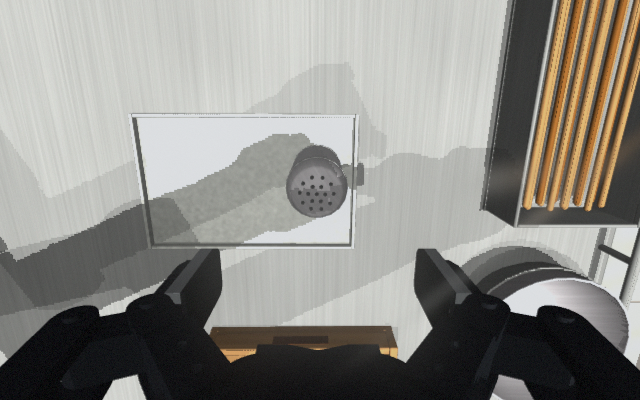

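Run:
```python
from h import *
p,W=cloud("wrist3.npz"); x,y,z=W[...,0],W[...,1],W[...,2]
m=(z>.009)&(z<.02)&(abs(x-.5)<.2)&(y>.22)&(y<.45)
u8=(m*255).astype(np.uint8); n,l,st,_=cv2.connectedComponentsWithStats(u8); k=1+np.argmax(st[1:,4]); print(st[k],cv2.minAreaRect((W[l==k][:,:2]*1000).astype(np.float32)))
c=np.array([[133,115],[357,114],[353,247],[152,247]]); print(cast("wrist3.npz",c[:,0],c[:,1],.014).round(4))
m=(z>.098)&(z<.13)&(abs(x-.58)<.05)&(abs(y-.35)<.05); P=W[m]; print(cv2.minAreaRect((P[:,:2]*1000).astype(np.float32)),np.percentile(P[:,2],98), np.nanmedian(z[150:160,200:230]))
```

```text
[ 128  114  231  136 2807] ((501.1253356933594, 333.843994140625), (157.7801513671875, 248.5633087158203), 89.8083267211914)
[[0.3845 0.4115 0.014 ]
 [0.6235 0.4123 0.014 ]
 [0.6237 0.2583 0.014 ]
 [0.3835 0.2584 0.014 ]]
((580.156494140625, 352.3210144042969), (51.753440856933594, 51.57679748535156), 22.45840835571289) 0.11506607454750672 0.0027436714557946052
```

Call:
{"name": "apply_moves", "arguments": {
  "deltas": [0,-0.03,-0.006,0,0,0,-0.08,-0.015,0,0,0,-0.14,-0.027,0,0,0,-0.2,-0.038,0,0,0,-0.26,-0.05,0,0,0,-0.31,-0.06,0,0,0,-0.342,-0.066,0,0,0,-0.357,-0.0685,0.01,0,0,-0.357,-0.0685,0.035,0,0,-0.357,-0.0685,0.07,0,0,-0.357,-0.0685,0.105,0,0,-0.357,-0.0685,0.135,0,0,-0.357,-0.0685,0.153,0,0,-0.357,-0.0685,0.16,0,0,-0.357,-0.0685,0.16,0]
}}

```text
t: 8.9
ee_pos: [0.5121, -0.0051, 0.088]
ee_rot: [[-0.001, 1.0, -0.002], [1.0, 0.001, 0.0], [0.0, -0.002, -1.0]]
ft_force: [0.1, 0.1, -0.3]
gripper_width: 1.0
```

Call:
{"name": "apply_moves", "arguments": {
  "deltas": [0,0,0.0015,-0.001,0,0.5,0,0.0015,-0.001,0,1,0,0.0015,-0.001,0,1,0,0.0015,-0.001,0,1,0,0.0015,-0.001,0,1,0,0.0015,-0.001,0,1,0,0.0015,-0.001,0,1,0,0.0015,-0.006,0,1,0,0.0015,-0.021,0,1,0,0.0015,-0.046,0,1,0,0.0015,-0.08,0,1,0,0.0015,-0.12,0,1,0,0.0015,-0.15,0,1,0,0.0015,-0.161,0]
}}

```text
t: 10.65
ee_pos: [0.5148, -0.0053, 0.2514]
ee_rot: [[-0.001, 1.0, 0.002], [1.0, 0.001, -0.0], [-0.0, 0.002, -1.0]]
ft_force: [0.3, 0.3, -2.1]
gripper_width: 0.608
```

```bash
python3 shot.py 4 side
```

```text
10.65 [ 0.5148 -0.0053  0.2514] 0.6078207523650987 [ 0.3  0.3 -2.1]
```

View pics/side4.png

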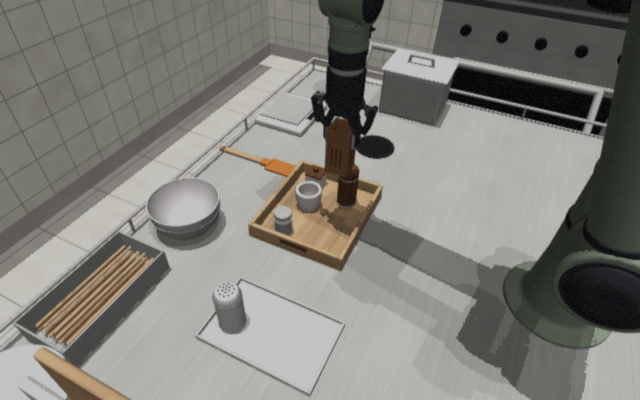

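Call:
{"name": "apply_moves", "arguments": {
  "deltas": [1,0.01,0,0,0,1,0.03,-0.001,0,0,1,0.065,-0.003,0,0,1,0.11,-0.005,0,0,1,0.16,-0.007,0,0,1,0.21,-0.01,0,0,1,0.255,-0.012,0,0,1,0.29,-0.014,0,0,1,0.31,-0.015,0.005,0,1,0.319,-0.015,0.02,0,1,0.319,-0.015,0.05,0,1,0.319,-0.015,0.085,0,1,0.319,-0.015,0.115,0,1,0.319,-0.015,0.138,0,1,0.319,-0.015,0.15,0,1,0.319,-0.015,0.154,0,1,0.319,-0.015,0.154,0]
}}

```text
t: 12.82
ee_pos: [0.5002, 0.3135, 0.0977]
ee_rot: [[-0.0, 1.0, 0.002], [1.0, 0.0, -0.0], [-0.0, 0.002, -1.0]]
ft_force: [0.2, -0.1, -2.1]
gripper_width: 0.603
```

Call:
{"name": "apply_moves", "arguments": {
  "deltas": [1,0,0,0.004,0,1,0,0,0.008,0,1,0,0,0.011,0,1,0,0,0.0125,0,1,0,0,0.0125,0]
}}

```text
t: 13.45
ee_pos: [0.5001, 0.3135, 0.0857]
ee_rot: [[-0.0, 1.0, 0.002], [1.0, 0.0, -0.0], [-0.0, 0.002, -1.0]]
ft_force: [-0.9, -1.8, 3.2]
gripper_width: 0.605
```

Call:
{"name": "apply_moves", "arguments": {
  "deltas": [0.35,0,0,0,0,0.3,0,0,0,0,0.2,0,0,0,0,0.2,0,0,0,0,0.2,0,0,-0.01,0,0.2,0,0,-0.035,0,0.2,0,0,-0.075,0,0.2,0,0,-0.115,0,0.1,0,0,-0.15,0,0,0,0,-0.164,0,0,0,0,-0.164,0]
}}

```text
t: 14.82
ee_pos: [0.5002, 0.3137, 0.2504]
ee_rot: [[-0.0, 1.0, 0.003], [1.0, 0.0, 0.001], [0.001, 0.003, -1.0]]
ft_force: [0.2, 0.9, 0.4]
gripper_width: 0.998
```

```bash
python3 shot.py 5 wrist
python3 - <<'E'
from h import *
p,W=cloud("wrist5.npz"); x,y,z=W[...,0],W[...,1],W[...,2]
for n,cx,cy,h in (("dred",.581,.352,.094),("holder",.5,.3135,.104)):
    P=W[(z>h)&(z<.13)&(abs(x-cx)<.04)&(abs(y-cy)<.04)]; print(n,cv2.minAreaRect((P[:,:2]*1000).astype(np.float32)),np.percentile(P[:,2],[50,98]))
E
```

```text
14.825 [0.5002 0.3137 0.2504] 0.9979803623156619 [0.2 0.9 0.4]
dred ((578.7615966796875, 351.799072265625), (53.16134262084961, 50.79668045043945), 86.98981475830078) [0.11000682 0.11487878]
holder ((500.0434265136719, 313.4876403808594), (51.97758102416992, 52.13823699951172), 0.9949730038642883) [0.11221581 0.11372916]
```

View pics/wrist5.png

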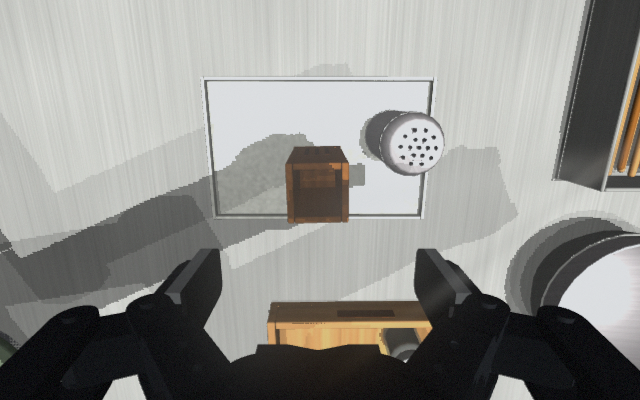

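Call:
{"name": "apply_moves", "arguments": {
  "deltas": [0,-0.03,0.001,0,0,0,-0.08,0.003,0,0,0,-0.14,0.006,0,0,0,-0.2,0.008,0,0,0,-0.26,0.011,0,0,0,-0.32,0.013,0,0,0,-0.362,0.015,0,0,0,-0.381,0.0155,0,0,0,-0.387,0.0155,0.01,0,0,-0.387,0.0155,0.035,0,0,-0.387,0.0155,0.07,0,0,-0.387,0.0155,0.105,0,0,-0.387,0.0155,0.135,0,0,-0.387,0.0155,0.153,0,0,-0.387,0.0155,0.16,0,0,-0.387,0.0155,0.16,0]
}}

```text
t: 16.88
ee_pos: [0.5149, -0.0726, 0.0887]
ee_rot: [[-0.002, 1.0, 0.0], [1.0, 0.002, 0.0], [0.0, 0.0, -1.0]]
ft_force: [-0.6, -0.2, -0.5]
gripper_width: 1.0
```

Call:
{"name": "apply_moves", "arguments": {
  "deltas": [0.5,0,0,-0.001,0,1,0,0,-0.001,0,1,0,0,-0.001,0,1,0,0,-0.001,0,1,0,0,-0.001,0,1,0,0,-0.001,0,1,0,0,-0.006,0,1,0,0,-0.021,0,1,0,0,-0.046,0,1,0,0,-0.08,0,1,0,0,-0.12,0,1,0,0,-0.15,0,1,0,0,-0.161,0]
}}

```text
t: 18.5
ee_pos: [0.5159, -0.073, 0.2523]
ee_rot: [[-0.002, 1.0, 0.004], [1.0, 0.002, -0.001], [-0.001, 0.004, -1.0]]
ft_force: [-0.1, 0.7, -3.0]
gripper_width: 0.575
```

```bash
python3 shot.py 6 side
```

```text
18.5 [ 0.5159 -0.073   0.2523] 0.5753144850066368 [-0.1  0.7 -3. ]
```

View pics/side6.png

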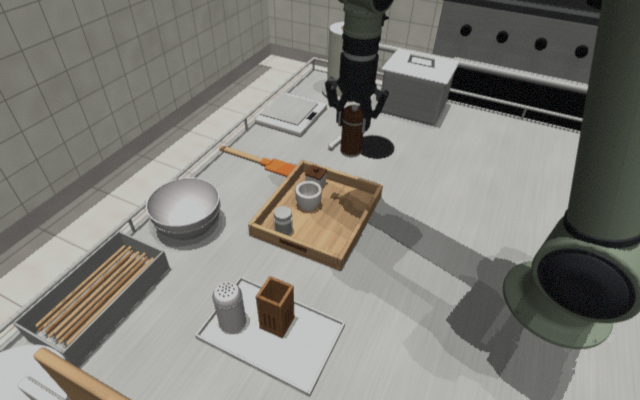

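Call:
{"name": "apply_moves", "arguments": {
  "deltas": [1,0.01,-0.002,0,0,1,0.03,-0.007,0,0,1,0.065,-0.015,0,0,1,0.11,-0.025,0,0,1,0.165,-0.038,0,0,1,0.22,-0.05,0,0,1,0.275,-0.063,0,0,1,0.325,-0.074,0,0,1,0.37,-0.085,0,0,1,0.402,-0.092,0,0,1,0.42,-0.096,0.005,0,1,0.427,-0.097,0.02,0,1,0.427,-0.097,0.05,0,1,0.427,-0.097,0.085,0,1,0.427,-0.097,0.115,0,1,0.427,-0.097,0.138,0,1,0.427,-0.097,0.15,0,1,0.427,-0.097,0.154,0,1,0.427,-0.097,0.154,0]
}}

```text
t: 20.92
ee_pos: [0.4191, 0.3536, 0.0979]
ee_rot: [[-0.001, 1.0, 0.004], [1.0, 0.001, -0.001], [-0.001, 0.004, -1.0]]
ft_force: [-0.3, 0.6, -1.7]
gripper_width: 0.573
```

Call:
{"name": "apply_moves", "arguments": {
  "deltas": [1,0,0,0.004,0,1,0,0,0.008,0,1,0,0,0.011,0,1,0,0,0.0125,0,1,0,0,0.0125,0]
}}

```text
t: 21.55
ee_pos: [0.4192, 0.3538, 0.0867]
ee_rot: [[-0.001, 1.0, 0.005], [1.0, 0.001, -0.0], [-0.0, 0.005, -1.0]]
ft_force: [-3.0, -0.9, 9.9]
gripper_width: 0.574
```

Call:
{"name": "apply_moves", "arguments": {
  "deltas": [0.37,0,0,-0.0005,0,0.33,0,0,-0.0005,0,0.25,0,0,0,0,0.2,0,0,0,0,0.2,0,0,-0.01,0,0.2,0,0,-0.035,0,0.2,0,0,-0.075,0,0.2,0,0,-0.115,0,0.1,0,0,-0.15,0,0,0,0,-0.163,0,0,0,0,-0.163,0]
}}

```text
t: 22.92
ee_pos: [0.4186, 0.354, 0.2502]
ee_rot: [[-0.002, 1.0, 0.006], [1.0, 0.002, 0.0], [0.0, 0.006, -1.0]]
ft_force: [0.2, 0.7, -0.5]
gripper_width: 0.999
```

```bash
python3 shot.py 7 wrist side
python3 - <<'E'
from h import *
for f in ("wrist7.npz","side7.npz"):
  p,W=cloud(f); x,y,z=W[...,0],W[...,1],W[...,2]
  for n,cx,cy,h in (("dred",.581,.352,.094),("holder",.5,.3135,.104),("mill",.419,.354,.106),("mortar",.597,-.018,.056)):
    P=W[(z>h)&(z<.135)&(abs(x-cx)<.04)&(abs(y-cy)<.04)]
    if len(P)>10: print(f,n,cv2.minAreaRect((P[:,:2]*1000).astype(np.float32)),np.percentile(P[:,2],[50,98]))
E
```

```text
22.925 [0.4186 0.354  0.2502] 0.999178493850326 [ 0.2  0.7 -0.5]
wrist7.npz dred ((577.5996704101562, 352.84368896484375), (50.26980972290039, 49.5492057800293), 17.62640953063965) [0.10951879 0.11466298]
wrist7.npz holder ((499.8719177246094, 313.60736083984375), (52.3132209777832, 52.05601501464844), 0.9247006177902222) [0.11188182 0.11339722]
wrist7.npz mill ((418.8795166015625, 353.3276672363281), (48.21879959106445, 48.481353759765625), 88.94795227050781) [0.11529617 0.12489734]
side7.npz dred ((576.9599609375, 351.3216247558594), (50.178436279296875, 49.39809799194336), 83.90032196044922) [0.11095063 0.11695423]
side7.npz holder ((498.698974609375, 311.1412353515625), (52.46738052368164, 53.407501220703125), 0.7429568767547607) [0.11322112 0.11596767]
side7.npz mill ((417.212646484375, 352.07574462890625), (47.9783821105957, 47.30927658081055), 25.549030303955078) [0.11694016 0.12690386]
```

View pics/side7.png

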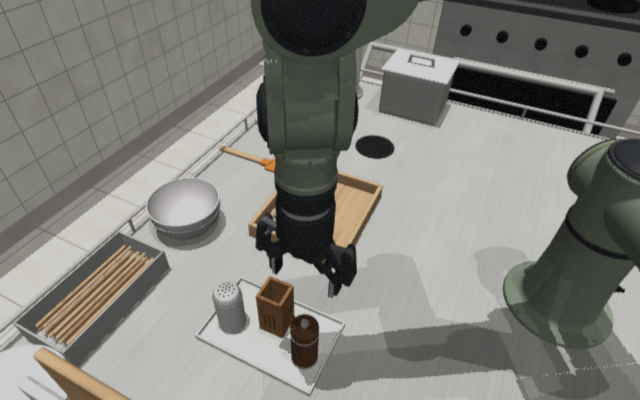

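Call:
{"name": "apply_moves", "arguments": {
  "deltas": [0,-0.02,0.01,0,0,0,-0.06,0.029,0,0,0,-0.11,0.053,0,0,0,-0.165,0.079,0,0,0,-0.22,0.105,0,0,0,-0.275,0.131,0,0,0,-0.325,0.155,0,0,0,-0.356,0.17,0,0,0,-0.372,0.1775,0,0,0,-0.372,0.1775,0,0,0,-0.372,0.1775,0,0]
}}

```text
t: 24.4
ee_pos: [0.595, -0.017, 0.2489]
ee_rot: [[-0.003, 1.0, 0.002], [1.0, 0.003, -0.001], [-0.001, 0.002, -1.0]]
ft_force: [-0.1, 0.6, 0.8]
gripper_width: 1.0
```

```bash
python3 shot.py 8 wrist side
python3 - <<'E'
from h import *
for f in ("wrist8.npz","side8.npz"):
  p,W=cloud(f); x,y,z=W[...,0],W[...,1],W[...,2]
  for n,cx,cy,h in (("mortar",.597,-.018,.057),):
    P=W[(z>h)&(z<.07)&(abs(x-cx)<.045)&(abs(y-cy)<.045)]
    if len(P)>10: print(f,n,cv2.minAreaRect((P[:,:2]*1000).astype(np.float32)),np.percentile(P[:,2],[50,98]))
E
```

```text
24.4 [ 0.595  -0.017   0.2489] 1.000384803122452 [-0.1  0.6  0.8]
wrist8.npz mortar ((597.0438842773438, -18.22693634033203), (65.00457000732422, 64.9123764038086), 22.735736846923828) [0.06030793 0.06183899]
side8.npz mortar ((595.889404296875, -19.258670806884766), (65.00969696044922, 64.76538848876953), 26.789813995361328) [0.06166087 0.06449592]
```

View pics/wrist8.png

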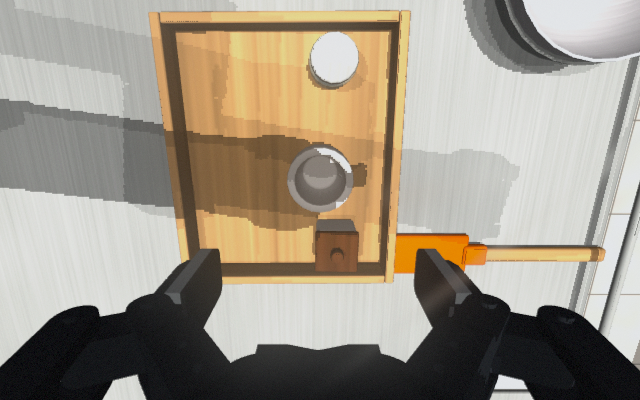

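Call:
{"name": "apply_moves", "arguments": {
  "deltas": [0,-0.0013,0.002,0.02,0,0,-0.0013,0.002,0.06,0,0,-0.0013,0.002,0.1,0,0,-0.0013,0.002,0.135,0,0,-0.0013,0.002,0.165,0,0,-0.0013,0.002,0.185,0,0,-0.0013,0.002,0.197,0,0,-0.0013,0.002,0.201,0,0,-0.0013,0.002,0.201,0]
}}

```text
t: 25.62
ee_pos: [0.5981, -0.0181, 0.0489]
ee_rot: [[-0.004, 1.0, 0.003], [1.0, 0.004, -0.001], [-0.001, 0.003, -1.0]]
ft_force: [0.4, 0.2, 0.1]
gripper_width: 1.0
```

Call:
{"name": "apply_moves", "arguments": {
  "deltas": [0.3,0,-0.0005,0,0,1,0,-0.0005,0,0,1,0,-0.0005,0,0,1,0,-0.0005,0,0,1,0,-0.0005,0,0,1,0,-0.0005,0,0,1,0,-0.0005,-0.005,0,1,0,-0.0005,-0.02,0,1,0,-0.0005,-0.045,0,1,0,-0.0005,-0.08,0,1,0,-0.0005,-0.12,0,1,0,-0.0005,-0.15,0,1,0,-0.0005,-0.161,0,1,0,-0.0005,-0.161,0],
  "newtons": 60
}}

```text
t: 27.38
ee_pos: [0.5972, -0.018, 0.2104]
ee_rot: [[-0.004, 1.0, 0.004], [1.0, 0.004, -0.001], [-0.001, 0.004, -1.0]]
ft_force: [0.7, 0.4, -2.2]
gripper_width: 0.744
```

```bash
python3 shot.py 9 scene side
python3 - <<'E'
from h import *
for f in ("scene0.npz","side0.npz","scene9.npz"):
    p,W=cloud(f); g=((p.max(-1)<60)*255).astype(np.uint8)
    u,v=px(f,(.536,-.35,.004)); n,l,st,ce=cv2.connectedComponentsWithStats(g); k=l[int(v),int(u)]; print(f,k,st[k])
    cs,_=cv2.findContours((l==k).astype(np.uint8),cv2.RETR_EXTERNAL,cv2.CHAIN_APPROX_NONE); c=max(cs,key=len)[:,0]
    Q=cast(f,c[:,0],c[:,1],.004)[:,:2]*1000; print(cv2.fitEllipse(Q.astype(np.float32)), cast(f,*ce[k],.004))
E
```

```text
27.375 [ 0.5972 -0.018   0.2104] 0.7438031209431281 [ 0.7  0.4 -2.2]
scene0.npz 25 [170 186  42  28 878]
((535.642333984375, -350.5631103515625), (112.57230377197266, 113.84840393066406), 1.6086350679397583) [[ 0.537632   -0.35081589  0.004     ]]
side0.npz 31 [356 136  38  22 647]
((533.791748046875, -349.18243408203125), (109.71813201904297, 112.29674530029297), 114.72956848144531) [[ 0.53309808 -0.34762294  0.004     ]]
scene9.npz 37 [170 186  42  28 878]
((535.642333984375, -350.5631103515625), (112.57230377197266, 113.84840393066406), 1.6086350679397583) [[ 0.537632   -0.35081589  0.004     ]]
```

View pics/side9.png

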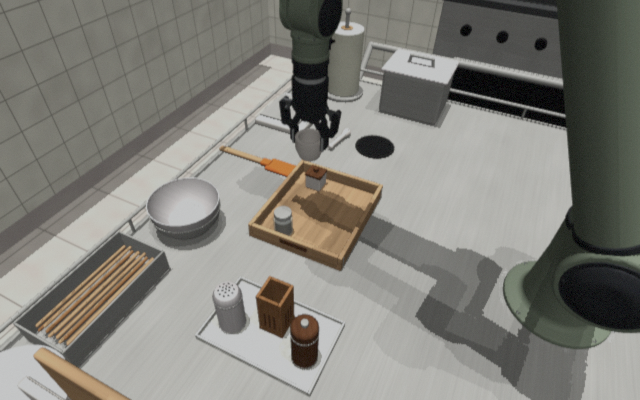

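Run:
```python
from h import *
p,W=cloud("scene0.npz"); x,y,z=W[...,0],W[...,1],W[...,2]
m=(z>.05)&(x>.3)&(x<1)&(y<-.2)&(z<.5)
H,xe,ye=np.histogram2d(x[m],y[m],bins=[np.arange(.3,1.01,.1),np.arange(-1,-.15,.1)]);print(H.astype(int));
b=m&(z>.1)&(x<.65); print(x[b].min(),x[b].max(),y[b].max(),z[b].max())
```

```text
[[   0  225    4   25   17    0    0    0]
 [   0  143  101  726  872    0    0    0]
 [   0    0  117 1513 1627    0    0    0]
 [   0    0    8  202  202    0    0    0]
 [   0    0   78 1058 2045    0    0    0]
 [   0    0    3 1688  991    0    0    0]
 [   0    0    0  100  131  132  142  136]]
0.30118979652665473 0.6088415322540616 -0.5420266422891802 0.19459711471956498
```

Call:
{"name": "apply_moves", "arguments": {
  "deltas": [1,-0.01,-0.002,-0.005,0,1,-0.03,-0.005,-0.01,0,1,-0.07,-0.011,-0.015,0,1,-0.12,-0.019,-0.02,0,1,-0.17,-0.027,-0.02,0,1,-0.22,-0.035,-0.02,0,1,-0.27,-0.043,-0.02,0,1,-0.315,-0.05,-0.02,0,1,-0.35,-0.056,-0.02,0,1,-0.378,-0.061,-0.02,0,1,-0.392,-0.063,-0.02,0,1,-0.392,-0.063,-0.02,0,1,-0.392,-0.063,-0.02,0]
}}

```text
t: 29.1
ee_pos: [0.5347, -0.4091, 0.2288]
ee_rot: [[-0.005, 1.0, 0.001], [1.0, 0.005, 0.0], [0.0, 0.001, -1.0]]
ft_force: [0.0, -0.1, -2.6]
gripper_width: 0.744
```

```bash
python3 shot.py 10 wrist
python3 - <<'E'
from h import *
f="wrist10.npz"
p,W=cloud(f); g=((p.max(-1)<70)*255).astype(np.uint8)
u,v=px(f,(.536,-.33,.004)); n,l,st,ce=cv2.connectedComponentsWithStats(g); k=l[int(v),int(u)]; print(u,v,p[int(v),int(u)],k,st[k])
E
```

```text
29.1 [ 0.5347 -0.4091  0.2288] 0.7442264982117291 [ 0.  -0.1 -2.6]
319.27119774061435 95.71593111748518 [72 72 74] 0 [     0      0    640    400 204341]
```

View pics/wrist10.png

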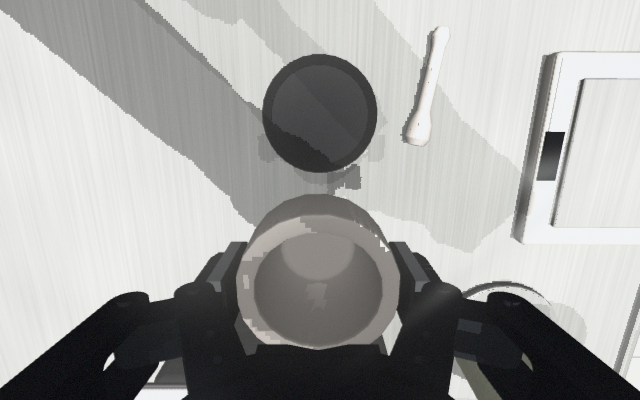

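Mat fully visible, centred near (320,113), radius about 57 px; mortar is held upright.

Run:
```python
from h import *
f="wrist10.npz"
p,W=cloud(f); g=((p.max(-1)<95)*255).astype(np.uint8)
n,l,st,ce=cv2.connectedComponentsWithStats(g); k=l[113,320]; print(st[k])
cs,_=cv2.findContours((l==k).astype(np.uint8),cv2.RETR_EXTERNAL,cv2.CHAIN_APPROX_NONE); c=max(cs,key=len)[:,0]
Q=cast(f,c[:,0]+0.,c[:,1]+0.,.004)[:,:2]*1000; print(cv2.fitEllipse(Q.astype(np.float32)),cv2.minAreaRect(Q.astype(np.float32)), np.median(W[l==k][:,2]))
```

```text
[  262    54   115   119 10659]
((536.054931640625, -350.0204772949219), (117.32345581054688, 118.24259185791016), 163.78945922851562) ((536.1747436523438, -349.99786376953125), (118.3906478881836, 117.828857421875), 44.1836051940918) nan
```

Call:
{"name": "apply_moves", "arguments": {
  "deltas": [1,0.02,0.001,0.02,0,1,0.045,0.0016,0.05,0,1,0.059,0.0016,0.08,0,1,0.059,0.0016,0.11,0,1,0.059,0.0016,0.138,0,1,0.059,0.0016,0.158,0,1,0.059,0.0016,0.17,0,1,0.059,0.0016,0.173,0,1,0.059,0.0016,0.173,0]
}}

```text
t: 30.28
ee_pos: [0.5368, -0.3499, 0.0565]
ee_rot: [[-0.005, 1.0, 0.002], [1.0, 0.005, -0.001], [-0.001, 0.002, -1.0]]
ft_force: [-0.3, 1.3, -2.4]
gripper_width: 0.742
```

Call:
{"name": "apply_moves", "arguments": {
  "deltas": [1,0,-0.0007,0.004,0,1,0,-0.0007,0.008,0,1,0,-0.0007,0.011,0,1,0,-0.0007,0.012,0,1,0,-0.0007,0.012,0]
}}

```text
t: 30.9
ee_pos: [0.5362, -0.3501, 0.0464]
ee_rot: [[-0.005, 1.0, 0.002], [1.0, 0.005, -0.001], [-0.001, 0.002, -1.0]]
ft_force: [-4.2, 3.7, 11.4]
gripper_width: 0.741
```

Call:
{"name": "apply_moves", "arguments": {
  "deltas": [0.2,0,0,-0.0007,0,0.1,0,0,-0.0007,0,0,0,0,-0.0007,0,0,0,0,-0.0007,0,0,0,0,-0.01,0,0,0,0,-0.035,0,0,0,0,-0.075,0,0,0,0,-0.12,0,0,0,0,-0.17,0,0,0,0,-0.205,0,0,0,0,-0.205,0]
}}

```text
t: 32.28
ee_pos: [0.5373, -0.3511, 0.2559]
ee_rot: [[-0.005, 1.0, 0.008], [1.0, 0.006, -0.006], [-0.006, 0.008, -1.0]]
ft_force: [1.0, 0.1, -0.1]
gripper_width: 1.0
```

```bash
python3 shot.py 11 wrist scene side
python3 - <<'E'
from h import *
for f in ("wrist11.npz","scene11.npz","side11.npz"):
  p,W=cloud(f); x,y,z=W[...,0],W[...,1],W[...,2]
  for n,cx,cy,h,t in (("mortar",.536,-.35,.052,.065),("dred",.581,.352,.094,.13),("holder",.5,.3135,.104,.13),("mill",.419,.354,.106,.14),("knob",.419,.354,.119,.135)):
    P=W[(z>h)&(z<t)&(abs(x-cx)<.045)&(abs(y-cy)<.045)]
    if len(P)>10: print(f,n,cv2.minAreaRect((P[:,:2]*1000).astype(np.float32)),np.percentile(P[:,2],[50,98]))
E
```

```text
32.275 [ 0.5373 -0.3511  0.2559] 1.0001360368033254 [ 1.   0.1 -0.1]
wrist11.npz mortar ((536.0631103515625, -350.0743103027344), (64.65677642822266, 64.9656753540039), 89.14384460449219) [0.05631293 0.05793578]
scene11.npz mortar ((538.0020141601562, -350.8059997558594), (63.8200798034668, 64.5412826538086), 82.13829803466797) [0.0590527  0.06314884]
scene11.npz dred ((585.0586547851562, 349.87005615234375), (48.43745040893555, 48.513858795166016), 15.960794448852539) [0.11112875 0.1197414 ]
scene11.npz holder ((500.3041076660156, 311.9488220214844), (52.566253662109375, 57.78956604003906), 89.11539459228516) [0.11354256 0.11948431]
scene11.npz mill ((421.62005615234375, 350.2326354980469), (45.45299530029297, 46.892494201660156), 4.097193717956543) [0.11879346 0.1297546 ]
scene11.npz knob ((419.47381591796875, 351.4122314453125), (39.70317840576172, 43.509376525878906), 48.38684844970703) [0.12113129 0.12998549]
side11.npz mortar ((534.8758544921875, -351.82611083984375), (66.14448547363281, 63.56916046142578), 42.255367279052734) [0.05747642 0.0608501 ]
side11.npz dred ((576.7889404296875, 351.27764892578125), (51.6282844543457, 49.92403030395508), 74.2350845336914) [0.11092842 0.11720825]
side11.npz holder ((499.1593017578125, 311.2077941894531), (52.60280990600586, 54.10023498535156), 1.5938019752502441) [0.1131983  0.11628905]
side11.npz mill ((417.08245849609375, 352.0461730957031), (48.280113220214844, 47.463626861572266), 21.777565002441406) [0.11690633 0.1264479 ]
side11.npz knob ((417.0364990234375, 353.0784912109375), (37.3297119140625, 34.88759231567383), 6.591803550720215) [0.12448841 0.12777164]
```

View pics/side11.png

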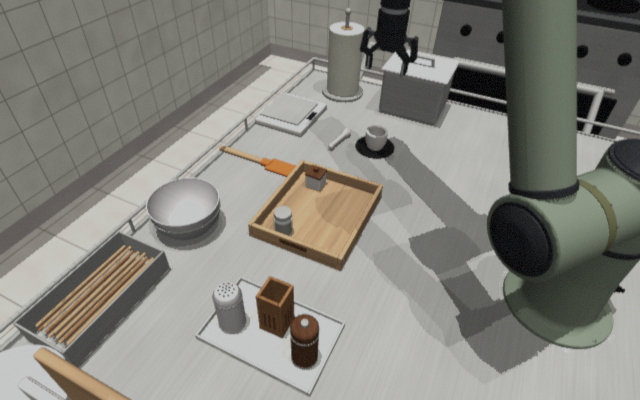

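View pics/wrist11.png

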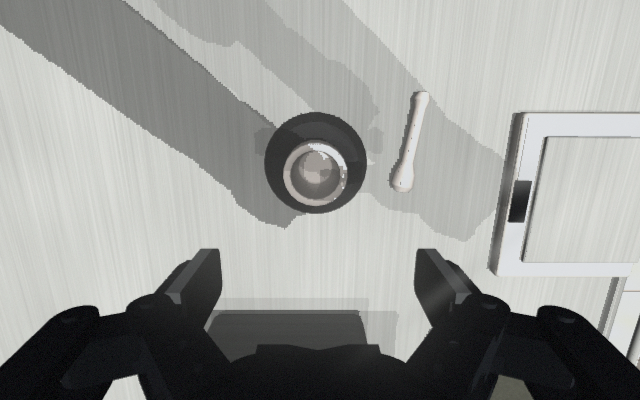

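Call:
{"name": "apply_moves", "arguments": {
  "deltas": [0,0.03,-0.005,0,0,0,0.08,-0.013,0,0,0,0.135,-0.022,0,0,0,0.19,-0.031,0,0,0,0.245,-0.04,0,0,0,0.3,-0.049,0,0,0,0.355,-0.058,0,0,0,0.41,-0.067,0,0,0,0.465,-0.076,0,0,0,0.52,-0.085,0,0,0,0.575,-0.094,0,0,0,0.63,-0.103,0,0,0,0.67,-0.11,0,0,0,0.694,-0.113,0,0,0,0.7046,-0.115,0,0,0,0.7046,-0.115,0,0]
}}

```text
t: 34.42
ee_pos: [0.416, 0.3543, 0.2492]
ee_rot: [[-0.006, 1.0, -0.0], [1.0, 0.006, -0.002], [-0.002, -0.0, -1.0]]
ft_force: [0.7, 0.3, -0.7]
gripper_width: 0.999
```

Call:
{"name": "apply_moves", "arguments": {
  "deltas": [0.25,-0.0007,0.0028,0,0.35,0.25,-0.0007,0.0028,0.01,0.35,0.25,-0.0007,0.0028,0.035,0.35,0.25,-0.0007,0.0028,0.07,0.35,0.25,-0.0007,0.0028,0.105,0.35,0.25,-0.0007,0.0028,0.135,0.35,0.25,-0.0007,0.0028,0.153,0.35,0.25,-0.0007,0.0028,0.162,0.35,0.25,-0.0007,0.0028,0.162,0.35],
  "newtons": 50
}}

```text
t: 35.55
ee_pos: [0.4185, 0.3527, 0.0867]
ee_rot: [[0.001, 1.0, -0.001], [1.0, -0.001, -0.003], [-0.003, -0.001, -1.0]]
ft_force: [-0.4, 0.5, 0.1]
gripper_width: 0.75
```

Call:
{"name": "apply_moves", "arguments": {
  "deltas": [0.6,0,0,0,0,1,0,0,0,0,1,0,0,0,0,1,0,0,0,0,1,0,0,0,0,1,0,0,-0.005,0,1,0,0,-0.02,0,1,0,0,-0.045,0,1,0,0,-0.08,0,1,0,0,-0.12,0,1,0,0,-0.15,0,1,0,0,-0.163,0,1,0,0,-0.163,0]
}}

```text
t: 37.17
ee_pos: [0.419, 0.3533, 0.2503]
ee_rot: [[0.001, 1.0, 0.0], [1.0, -0.001, -0.002], [-0.002, 0.0, -1.0]]
ft_force: [-0.8, -0.6, -1.8]
gripper_width: 0.574
```

```bash
python3 shot.py 12 wrist side
```

```text
37.175 [0.419  0.3533 0.2503] 0.5739909617183827 [-0.8 -0.6 -1.8]
```

View pics/side12.png

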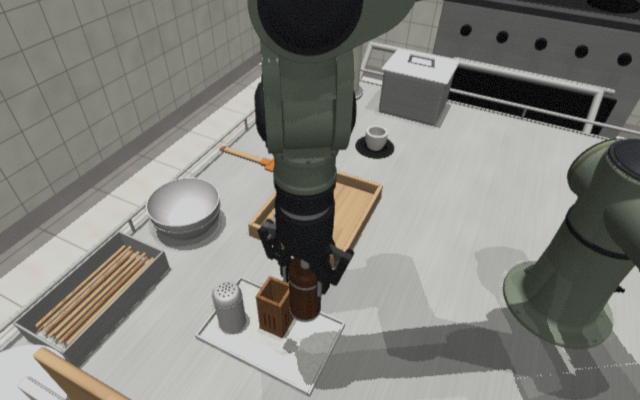

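View pics/wrist12.png

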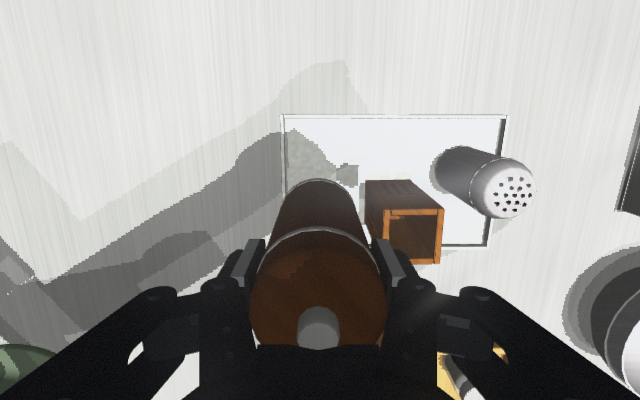

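Call:
{"name": "apply_moves", "arguments": {
  "deltas": [1,-0.01,0.002,0,0,1,-0.03,0.007,0,0,1,-0.065,0.015,0,0,1,-0.11,0.025,0,0,1,-0.165,0.038,0,0,1,-0.22,0.05,0,0,1,-0.275,0.063,0,0,1,-0.325,0.074,0,0,1,-0.37,0.084,0,0,1,-0.402,0.091,0,0,1,-0.42,0.095,0,0,1,-0.4267,0.096,0.01,0,1,-0.4267,0.096,0.03,0,1,-0.4267,0.096,0.06,0,1,-0.4267,0.096,0.09,0,1,-0.4267,0.096,0.12,0,1,-0.4267,0.096,0.139,0,1,-0.4267,0.096,0.148,0,1,-0.4267,0.096,0.148,0]
}}

```text
t: 39.65
ee_pos: [0.5127, -0.0739, 0.1012]
ee_rot: [[-0.0, 1.0, -0.004], [1.0, 0.0, -0.003], [-0.003, -0.004, -1.0]]
ft_force: [-0.3, 0.4, -1.9]
gripper_width: 0.572
```

Correct x by +2 mm, then down.

Call:
{"name": "apply_moves", "arguments": {
  "deltas": [1,0.0005,0.002,0.002,0,1,0.0005,0.002,0.006,0,1,0.0005,0.002,0.009,0,1,0.0005,0.002,0.0115,0,1,0.0005,0.002,0.0115,0]
}}

```text
t: 40.28
ee_pos: [0.5149, -0.0736, 0.0917]
ee_rot: [[-0.0, 1.0, -0.003], [1.0, 0.0, -0.004], [-0.004, -0.003, -1.0]]
ft_force: [-5.1, 0.1, 15.8]
gripper_width: 0.573
```

Call:
{"name": "apply_moves", "arguments": {
  "deltas": [1,0,0,-0.001,0,0.37,0,0,-0.001,0,0.33,0,0,-0.001,0,0.25,0,0,-0.001,0,0.1,0,0,-0.001,0,0.1,0,0,-0.01,0,0.1,0,0,-0.035,0,0.1,0,0,-0.075,0,0.1,0,0,-0.115,0,0.1,0,0,-0.15,0,0,0,0,-0.16,0,0,0,0,-0.16,0]
}}

```text
t: 41.78
ee_pos: [0.5155, -0.0731, 0.252]
ee_rot: [[-0.0, 1.0, -0.002], [1.0, 0.0, -0.004], [-0.004, -0.002, -1.0]]
ft_force: [0.4, 0.0, 0.2]
gripper_width: 1.0
```

```bash
python3 shot.py 13 wrist
python3 - <<'E'
from h import *
f="wrist13.npz"
p,W=cloud(f); x,y,z=W[...,0],W[...,1],W[...,2]
for n,cx,cy,h,t in (("mill",.515,-.073,.111,.14),("knob",.515,-.073,.125,.14)):
    P=W[(z>h)&(z<t)&(abs(x-cx)<.04)&(abs(y-cy)<.04)]
    if len(P)>10: print(f,n,cv2.minAreaRect((P[:,:2]*1000).astype(np.float32)),np.percentile(P[:,2],[50,98]))
E
```

```text
41.775 [ 0.5155 -0.0731  0.252 ] 1.000357244523933 [0.4 0.  0.2]
wrist13.npz mill ((514.70556640625, -73.77984619140625), (48.45173645019531, 49.13916778564453), 56.064422607421875) [0.11930852 0.12878694]
wrist13.npz knob ((514.6781616210938, -74.01171875), (13.243645668029785, 12.652095794677734), 89.96142578125) [0.12821199 0.12971297]
```

View pics/wrist13.png

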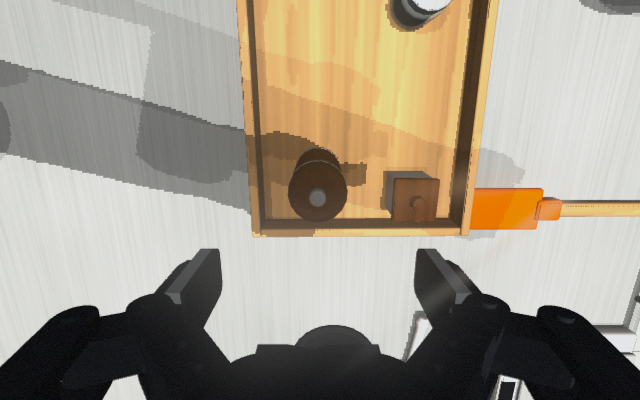

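Call:
{"name": "apply_moves", "arguments": {
  "deltas": [0.25,0.03,-0.001,0,0,0.25,0.08,-0.003,0,0,0.25,0.135,-0.005,0,0,0.25,0.19,-0.008,0,0,0.25,0.245,-0.01,0,0,0.25,0.3,-0.012,0,0,0.25,0.35,-0.014,0,0,0.25,0.378,-0.015,0,0,0.25,0.3867,-0.0155,0,0,0.25,0.3867,-0.0155,0,0,0.25,0.3867,-0.0155,0.03,0,0.25,0.3867,-0.0155,0.07,0,0.25,0.3867,-0.0155,0.095,0,0.25,0.3867,-0.0155,0.1,0,0.25,0.3867,-0.0155,0.1,0]
}}

```text
t: 43.7
ee_pos: [0.4994, 0.3126, 0.1501]
ee_rot: [[0.001, 1.0, -0.004], [1.0, -0.001, -0.004], [-0.004, -0.004, -1.0]]
ft_force: [-0.3, 0.4, -0.2]
gripper_width: 0.751
```

Call:
{"name": "apply_moves", "arguments": {
  "deltas": [0.25,0.001,0.001,0.015,0,0.25,0.001,0.001,0.035,0,0.25,0.001,0.001,0.052,0,0.25,0.001,0.001,0.061,0,0.25,0.001,0.001,0.064,0,0.25,0.001,0.001,0.064,0,0.6,0.001,0.001,0.064,0,1,0.001,0.001,0.064,0,1,0.001,0.001,0.064,0,1,0.001,0.001,0.064,0,1,0.001,0.001,0.064,0]
}}

```text
t: 45.08
ee_pos: [0.5007, 0.3137, 0.0869]
ee_rot: [[0.001, 1.0, -0.003], [1.0, -0.001, -0.003], [-0.003, -0.003, -1.0]]
ft_force: [-1.3, 0.2, 5.8]
gripper_width: 0.602
```

Call:
{"name": "apply_moves", "arguments": {
  "deltas": [1,0,0,-0.005,0,1,0,0,-0.02,0,1,0,0,-0.045,0,1,0,0,-0.08,0,1,0,0,-0.12,0,1,0,0,-0.15,0,1,0,0,-0.163,0,1,0,0,-0.163,0]
}}

```text
t: 46.08
ee_pos: [0.5014, 0.3143, 0.2505]
ee_rot: [[0.001, 1.0, -0.001], [1.0, -0.001, -0.002], [-0.002, -0.001, -1.0]]
ft_force: [0.2, 0.7, -1.9]
gripper_width: 0.602
```

```bash
python3 shot.py 14 side
```

```text
46.075 [0.5014 0.3143 0.2505] 0.6016118295615567 [ 0.2  0.7 -1.9]
```

View pics/side14.png

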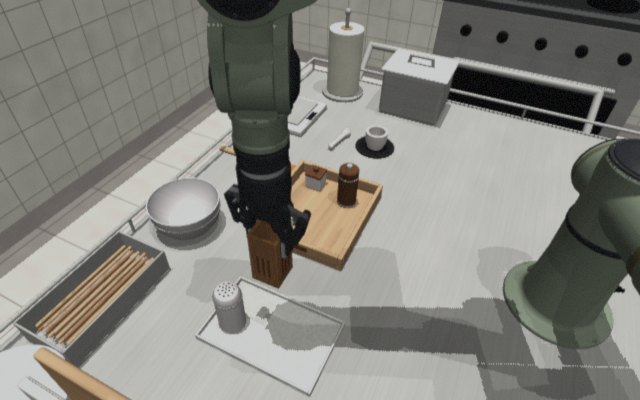

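Call:
{"name": "apply_moves", "arguments": {
  "deltas": [1,-0.01,0,0,0,1,-0.03,0.001,0,0,1,-0.065,0.003,0,0,1,-0.11,0.005,0,0,1,-0.16,0.007,0,0,1,-0.21,0.009,0,0,1,-0.255,0.011,0,0,1,-0.29,0.013,0,0,1,-0.31,0.014,0,0,1,-0.3195,0.0145,0,0,1,-0.3195,0.0145,0.02,0,1,-0.3195,0.0145,0.05,0,1,-0.3195,0.0145,0.085,0,1,-0.3195,0.0145,0.115,0,1,-0.3195,0.0145,0.137,0,1,-0.3195,0.0145,0.147,0,1,-0.3195,0.0145,0.147,0]
}}

```text
t: 48.25
ee_pos: [0.5139, -0.0059, 0.1029]
ee_rot: [[0.001, 1.0, -0.005], [1.0, -0.001, -0.003], [-0.003, -0.005, -1.0]]
ft_force: [-0.2, -0.3, -1.6]
gripper_width: 0.604
```

Call:
{"name": "apply_moves", "arguments": {
  "deltas": [1,0.0005,0,0.004,0,1,0.0005,0,0.008,0,1,0.0005,0,0.011,0,1,0.0005,0,0.012,0,1,0.0005,0,0.012,0]
}}

```text
t: 48.88
ee_pos: [0.514, -0.0054, 0.091]
ee_rot: [[0.001, 1.0, -0.004], [1.0, -0.001, -0.003], [-0.003, -0.004, -1.0]]
ft_force: [0.5, -0.6, -2.3]
gripper_width: 0.606
```

Not yet in contact; lower a little further.

Call:
{"name": "apply_moves", "arguments": {
  "deltas": [1,0,0,0.0015,0,1,0,0,0.0025,0,1,0,0,0.0025,0]
}}

```text
t: 49.25
ee_pos: [0.514, -0.0054, 0.0908]
ee_rot: [[0.001, 1.0, -0.003], [1.0, -0.001, -0.003], [-0.003, -0.003, -1.0]]
ft_force: [-6.7, 0.5, 20.5]
gripper_width: 0.606
```

Call:
{"name": "apply_moves", "arguments": {
  "deltas": [1,0,0,-0.0005,0,0.35,0,0,-0.0005,0,0.3,0,0,-0.0005,0,0.2,0,0,-0.0005,0,0.1,0,0,-0.0005,0,0.1,0,0,-0.01,0,0.1,0,0,-0.035,0,0.1,0,0,-0.075,0,0.1,0,0,-0.115,0,0.1,0,0,-0.15,0,0,0,0,-0.16,0,0,0,0,-0.16,0]
}}

```text
t: 50.75
ee_pos: [0.5147, -0.0049, 0.2512]
ee_rot: [[0.001, 1.0, -0.002], [1.0, -0.001, -0.004], [-0.004, -0.002, -1.0]]
ft_force: [-0.4, -0.3, 0.0]
gripper_width: 1.001
```

```bash
python3 shot.py 15 wrist
python3 - <<'E'
from h import *
f="wrist15.npz"
p,W=cloud(f); x,y,z=W[...,0],W[...,1],W[...,2]
for n,cx,cy,h,t in (("mill",.515,-.073,.111,.14),("holder",.514,-.005,.108,.13)):
    P=W[(z>h)&(z<t)&(abs(x-cx)<.04)&(abs(y-cy)<.033)]
    if len(P)>10: print(f,n,cv2.minAreaRect((P[:,:2]*1000).astype(np.float32)),np.percentile(P[:,2],[50,98]))
E
```

```text
50.75 [ 0.5147 -0.0049  0.2512] 1.001431353646439 [-0.4 -0.3  0. ]
wrist15.npz mill ((514.6598510742188, -73.17282104492188), (47.82440948486328, 48.8997917175293), 68.1712417602539) [0.11923725 0.12866888]
wrist15.npz holder ((513.9408569335938, -5.563953399658203), (52.03208923339844, 52.00204849243164), 0.866792619228363) [0.11620014 0.11771336]
```

View pics/wrist15.png

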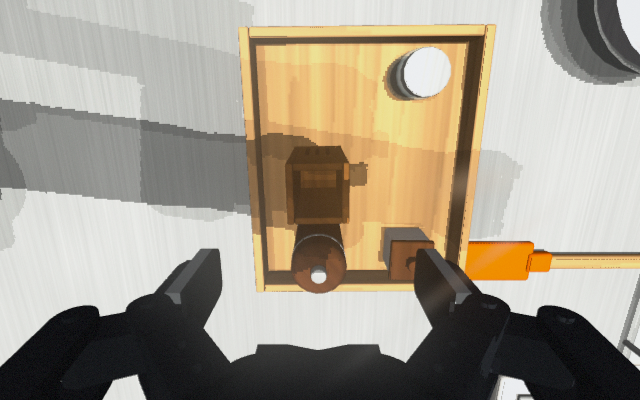

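Call:
{"name": "apply_moves", "arguments": {
  "deltas": [0.1,0.03,0.006,0,0,0.1,0.08,0.015,0,0,0.1,0.135,0.025,0,0,0.1,0.19,0.035,0,0,0.1,0.245,0.046,0,0,0.1,0.3,0.056,0,0,0.1,0.335,0.063,0,0,0.1,0.3569,0.0665,0,0,0.1,0.3569,0.0665,0.02,0,0.1,0.3569,0.0665,0.06,0,0.1,0.3569,0.0665,0.09,0,0.1,0.3569,0.0665,0.1,0,0.1,0.3569,0.0665,0.1,0]
}}

```text
t: 52.42
ee_pos: [0.5798, 0.3513, 0.1474]
ee_rot: [[0.001, 1.0, -0.007], [1.0, -0.001, -0.004], [-0.004, -0.007, -1.0]]
ft_force: [0.6, -0.1, -0.7]
gripper_width: 0.9
```

Call:
{"name": "apply_moves", "arguments": {
  "deltas": [0.1,0.0008,0.0015,0.015,0,0.1,0.0008,0.0015,0.033,0,0.1,0.0008,0.0015,0.048,0,0.1,0.0008,0.0015,0.056,0,0.1,0.0008,0.0015,0.059,0,0.1,0.0008,0.0015,0.059,0,0.5,0.0008,0.0015,0.059,0,1,0.0008,0.0015,0.059,0,1,0.0008,0.0015,0.059,0,1,0.0008,0.0015,0.059,0,1,0.0008,0.0015,0.059,0,1,0.0008,0.0015,0.059,0]
}}

```text
t: 53.92
ee_pos: [0.5814, 0.3522, 0.0894]
ee_rot: [[0.001, 1.0, -0.005], [1.0, -0.001, -0.004], [-0.004, -0.005, -1.0]]
ft_force: [-1.0, 1.4, 6.5]
gripper_width: 0.62
```

Call:
{"name": "apply_moves", "arguments": {
  "deltas": [1,0,0,-0.005,0,1,0,0,-0.02,0,1,0,0,-0.045,0,1,0,0,-0.08,0,1,0,0,-0.12,0,1,0,0,-0.15,0,1,0,0,-0.161,0,1,0,0,-0.161,0]
}}

```text
t: 54.92
ee_pos: [0.5824, 0.3529, 0.2509]
ee_rot: [[0.001, 1.0, -0.004], [1.0, -0.001, -0.003], [-0.003, -0.004, -1.0]]
ft_force: [0.4, 0.2, -1.3]
gripper_width: 0.615
```

```bash
python3 shot.py 16 side
```

```text
54.925 [0.5824 0.3529 0.2509] 0.6146668414424724 [ 0.4  0.2 -1.3]
```

View pics/side16.png

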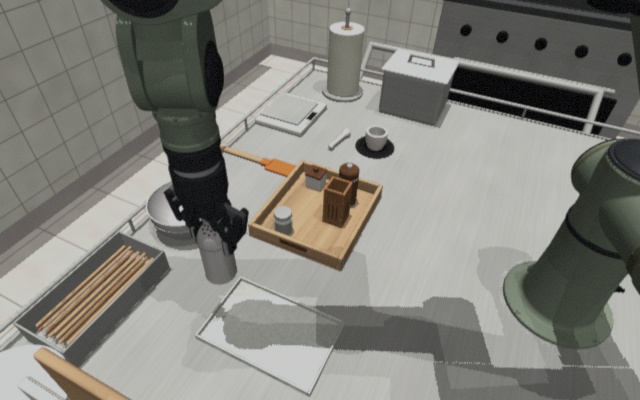

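Call:
{"name": "apply_moves", "arguments": {
  "deltas": [1,-0.01,-0.002,0,0,1,-0.03,-0.007,0,0,1,-0.065,-0.015,0,0,1,-0.105,-0.024,0,0,1,-0.15,-0.035,0,0,1,-0.195,-0.045,0,0,1,-0.235,-0.055,0,0,1,-0.262,-0.061,0,0,1,-0.28,-0.065,0,0,1,-0.2874,-0.0668,0,0,1,-0.2874,-0.0668,0.02,0,1,-0.2874,-0.0668,0.05,0,1,-0.2874,-0.0668,0.085,0,1,-0.2874,-0.0668,0.115,0,1,-0.2874,-0.0668,0.137,0,1,-0.2874,-0.0668,0.147,0,1,-0.2874,-0.0668,0.147,0]
}}

```text
t: 57.1
ee_pos: [0.5137, 0.065, 0.1037]
ee_rot: [[0.0, 1.0, -0.007], [1.0, -0.0, -0.004], [-0.004, -0.007, -1.0]]
ft_force: [0.2, 0.4, -1.1]
gripper_width: 0.616
```

Call:
{"name": "apply_moves", "arguments": {
  "deltas": [1,0.0006,0.0004,0.003,0,1,0.0006,0.0004,0.006,0,1,0.0006,0.0004,0.009,0,1,0.0006,0.0004,0.0108,0,1,0.0006,0.0004,0.0112,0,1,0.0006,0.0004,0.0112,0]
}}

```text
t: 57.85
ee_pos: [0.5141, 0.0656, 0.0934]
ee_rot: [[0.0, 1.0, -0.007], [1.0, -0.0, -0.004], [-0.004, -0.007, -1.0]]
ft_force: [-2.9, 0.3, 6.4]
gripper_width: 0.615
```

Contact felt. Release and rise clear.

Call:
{"name": "apply_moves", "arguments": {
  "deltas": [0.34,0,0,0,0,0.3,0,0,0,0,0.2,0,0,0,0,0.1,0,0,0,0,0.1,0,0,-0.01,0,0.1,0,0,-0.035,0,0.1,0,0,-0.075,0,0.1,0,0,-0.115,0,0.1,0,0,-0.15,0,0,0,0,-0.17,0,0,0,0,-0.17,0]
}}

```text
t: 59.22
ee_pos: [0.5163, 0.0663, 0.2655]
ee_rot: [[0.0, 1.0, -0.002], [1.0, -0.0, -0.004], [-0.004, -0.002, -1.0]]
ft_force: [-0.2, 0.0, -0.5]
gripper_width: 1.003
```

```bash
python3 shot.py 17 wrist side scene
python3 - <<'E'
from h import *
for f in ("wrist17.npz","side17.npz","scene17.npz"):
  p,W=cloud(f); x,y,z=W[...,0],W[...,1],W[...,2]
  for n,cx,cy,h,t in (("dred",.514,.066,.098,.13),("mill",.515,-.073,.111,.14),("holder",.514,-.005,.108,.13),("jar",.608,.092,.062,.08),("box",.615,-.098,.05,.066),("mortar",.536,-.35,.052,.065)):
    P=W[(z>h)&(z<t)&(abs(x-cx)<.04)&(abs(y-cy)<(.033 if n!="mortar" else .04))]
    if len(P)>10: print(f[:5],n,*[np.round(q,1) for q in cv2.minAreaRect((P[:,:2]*1000).astype(np.float32))],np.percentile(P[:,2],[50,98]).round(4))
E
```

```text
59.225 [0.5163 0.0663 0.2655] 1.0033908084203118 [-0.2  0.  -0.5]
wrist dred [512.8  65.8] [52.7 53. ] 75.8 [0.1141 0.1188]
wrist mill [514.5 -72.5] [46.1 48.7] 86.9 [0.1192 0.1287]
wrist holder [513.6  -5.7] [51.5 53. ] 1.0 [0.116  0.1177]
wrist jar [608.5  92.2] [41.  40.8] 28.5 [0.0723 0.0739]
wrist box [614.7 -98. ] [47.1 45.8] 89.5 [0.0542 0.0651]
side1 dred [510.1  66.4] [51.2 48.6] 53.7 [0.1143 0.1213]
side1 mill [512.8 -73.8] [46.5 45.7] 66.7 [0.1208 0.1311]
side1 holder [512.8  -8.3] [52.8 55.8] 1.1 [0.1164 0.1205]
side1 jar [607.5  91.4] [39.2 40.8] 60.2 [0.0738 0.077 ]
side1 box [ 614.  -100.3] [46.7 48. ] 1.2 [0.0567 0.0628]
side1 mortar [ 534.7 -351.3] [62.5 65. ] 21.9 [0.057  0.0606]
scene dred [517.4  64.6] [50.  50.8] 37.8 [0.115  0.1244]
scene mill [517.9 -74.9] [46.9 44.6] 84.9 [0.1229 0.1335]
scene holder [514.3  -6.8] [58.6 51.2] 0.7 [0.118  0.1229]
scene jar [610.7  91.4] [40.7 41.5] 82.8 [0.0761 0.0792]
scene box [615.3 -98.3] [45.3 48.5] 88.4 [0.0583 0.0626]
scene mortar [ 537.3 -350.3] [64.4 63. ] 88.0 [0.0592 0.0627]
```

View pics/side17.png

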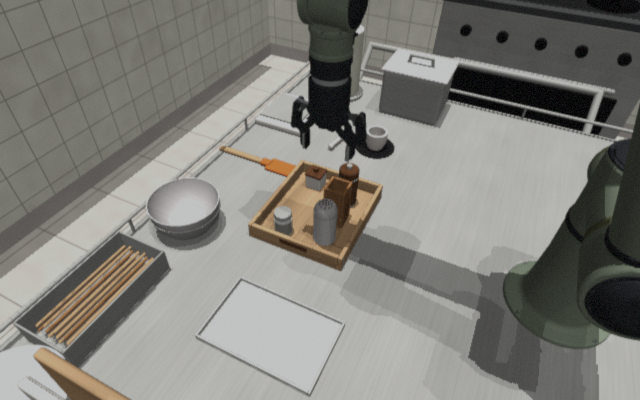

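View pics/wrist17.png

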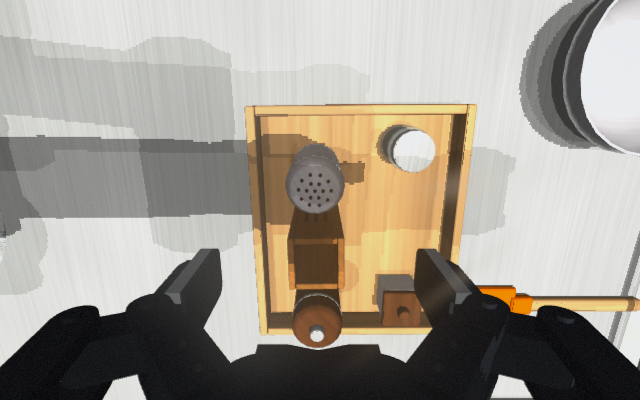

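All are back in place within about 1 mm, and the gripper is open and well clear.

```bash
python3 -c "
from cell import hand_in
print(hand_in())"
```

```text
the job is handed in; nothing more can be done
None
```

I moved the dredger, chopstick holder and pepper mill to the tray and stood the mortar on the mat. I then put the three back in the crate and handed the job in at about 59 s. No verdict is reported.

**Last checks:**
- **Front row:** in the wrist view, the three stand upright within about 1 mm of where they started.
- **Mortar:** the wrist view, taken right after release, put it less than 1 mm from the middle of the mat. The last scene and side views still show it there, within about 2 mm.
- **Spice jar and salt box:** neither has moved by more than 1 mm.
- **Gripper:** it was open and well clear, with the tool at z = 0.27 m.

**Disagreements:** the scene and side cameras differ from the wrist view by 1–5 mm. They differed in much the same way at the start, so I take this as calibration and partial-view error rather than movement. No check failed.

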